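# Roll the steel column into its V-cradle

## Task

Roll the steel column along the bench by its side, up the cradle's ramp and into the V, then push it endwise along the V until its end rests against the cradle's end stop. Only push it with the fingers: do not lift or carry it. Leave the other things on the bench where they are, and finish clear of everything.

Things in the scene. Friction and masses are not known exactly. Their poses are not given: they have to be found in the camera images.
- column: The column: polished round steel bar (friction about 0.35) with dark end bands, 40 mm diameter, 160 mm long, about 0.6 kg, lying between robot and cradle; rolls freely. Origin mid-length on its axis (20 mm above the bench at the start). Its y axis runs along its length (x and z turn as it rolls), at the start within 0.45 rad of world y and 0.15 rad of the cradle's y.
- cradle: V-cradle: aluminium trough fixed to the bench, 240 mm long along its y. Origin on the bench under the bottom of the V, midway along; x points across the V, away from the robot. Section: ramp from the bench at x=-67 mm up to a crest 13 mm high at x=-19, down at 30 degrees to the V's bottom 2 mm high at x=0, up a 45 degree back face to 38 mm high at x=36; ends at x=47.
- cradle_stop (a point): Middle of the face of the end stop, the dark plate 10 mm thick, 50 mm high and 78 mm wide (x -31 to 47 mm in the cradle's frame) that closes the V's -y end, 120 mm from the cradle's origin, facing +y. The other end, 240 mm away, is open.
- cradle_seat (a point): Where the column's middle is when it lies in the V with its end against the stop: x=-3, y=-40, z=27 mm in the cradle's frame. Axes as the cradle's.
- vial: Bystander: small glass cylinder 26 mm across, 55 mm high, origin under it; beside the column's way on the cradle's -y side.
- jar: Bystander: jar 48 mm across, 50 mm high, origin under it; beside the column's way on the cradle's +y side.
- beaker: Bystander: glass beaker 64 mm across, 85 mm high, origin under it; behind the cradle.
- amber_a: Bystander: amber bottle 72 mm across, 160 mm high, origin under it; to one side.
- amber_b: Bystander: amber bottle like the other, to the other side.
- wash: Bystander: white bottle with red cap, 60 mm across, 150 mm high, origin under it; far left.
- spatula: Bystander: steel spatula 180 mm long lying flat on the right; origin under its middle.

How it is judged:
By the outcome, as a careful person would: the job done as asked, in the order asked, and still so for the second after the job is handed in, with the robot touching nothing.
It also fails if it takes over 54 s, if anything falls off the work surface, if the arm or the gripper's body presses on something with over 40 N, if the wrist force passes 120 N, or if a joint passes its speed limit or range.

## Robot

A 6-joint arm with a two-finger parallel gripper is mounted at the origin on the work surface. World frame = base frame: x ahead of the robot, y to its left, z up, the work surface at z = 0. Lengths are in m, angles in rad, forces in N, time in s.
With the tool pointing down it reaches from about 0.35 to 0.85 m from the base axis. Payload 8.1 kg.
Tool frame: the origin (TCP) lies midway between the tips of the shut fingers; the grasp point (between the pads) lies robot.grip_depth behind it (robot.grip_depth is the distance from the TCP to the grasp point, in m); z points along the fingers, y is the line along which they close (so a half turn about z gives the same grasp; the last joint's range is limited). The gripper opens to 93 mm and grips with 3 to 60 N. Pads are 15 mm wide; open, the fingers measure 128 mm over their backs; the gripper's body (75 mm by 188 mm) begins 65 mm behind the grasp point.
Start: joints at [1.056, 0.13, 1.488, -0, 1.523, -0.085], TCP at [0.25, 0.545, 0.219] pointing down, gripper open.
Joint ranges: [-2.96, 2.96], [-0.89, 2.26], [0.02, 2.5], [-1.34, 4.48], [0, 2.73], [-2.66, 2.66]. Speed limits (rad/s): [2.39, 2.39, 2.79, 3.14, 3.14, 3.14].

## Interface

Orientations are given as a rotation vector (axis times angle).
In Python, from plant import robot gives the robot as it stands.
- The arm moves only by the tool carry_out, never from a script. Its argument "rows" is a list of rows, each a list of 6 numbers: the shift along the tool's x, y, z in m, then the turn, a rotation vector about the tool's x, y, z in degrees. A call has 1 to 12 rows; each row is the pose to reach, as a shift and turn from the pose commanded when the call began, along the tool's axes at that moment; what a row does not reach only later rows make up. A row lasts 1/8 s, in which the tool goes at most 62.5 mm and 10.7 degrees, less where a joint would pass 70% of its speed; a pose out of reach is approached as far as the arm can. A call with a gripper value outside its range is refused whole. "jaw" is the closure in counts, from 0 (fully open) to 255 (shut), set as the call begins (left out, the last holds). The fingers move at their own pace and stop on an object; "force" is the grip in N (left out, the last holds). Time passes only in rows, so rows that repeat a pose let the fingers close. It gives the time, the measured TCP pose, the force, the opening and the grip force at its end, in the units of the state.
- robot.read_state(): the state, without advancing time (a new reading comes with each control period).
- robot.read_camera(name): name is "scene" or "top" or "wrist"; returns the picture (420x560x3 uint8, red, green, blue); there is no depth.
- robot.camera_model(name): a dict with "fx", "fy", "cx", "cy" (pixels), "R" (3x3) and "t" (3): a world point X has camera coordinates R X + t; the wrist camera has in their place "mount" (4x4, takes a point from camera to tool coordinates, whose origin is the TCP and whose axes are the flange's). Camera axes: x right, y down, z forward; pixel columns grow to the right and rows downward; lengths in m; the calibration is good to about 2 mm. A picture is of the moment at which its call begins: read the wrist's pose just before it. camera_model takes no time and is no camera call.
- robot.close_job(): hands the job in; it is judged then, once.
Trained networks look in the newest picture that a camera, given by its name, has taken for a name from the list of things; names that differ only in an ending like _2 or _b are one class to them, and where a whole thing is asked for, a point or a joint stands for the part that bears it (a point fixed in the world has none). Each returns a list of dicts, best first, with "conf" (0 to 1); they miss things now and then, are a little off and sometimes report something else, mostly with a low value. They report only what shows in the picture. A call takes as long as a camera call.
- robot.outline_of(camera, target): "pixels" (420x560 bool, what is visible of it) and "pixel" ([column, row] in pixels, amid what is visible of it).
The state is a dict: "t": time; "q": joint angles; "dq": joint speeds; "joint_torque": joint torques, N m; "tool_pos": TCP position; "orientation": TCP orientation; "force": force on the tool from outside, world axes, zero at the start; "wrist_torque": the same for the moment, N m; "opening": finger opening in m; "gripper_force": force on a finger pad.
Only numpy, scipy, OpenCV 4.12 (cv2) and the standard library are available. Lean on these libraries where they do the work, as an engineer would, in place of code of your own. Each camera call takes 0.05 s, during which the arm holds its last target. There are 200 camera calls.

## Working session

There is one attempt and no reset: what is moved stays moved. The work goes in short steps, Python scripts to look and compute and a tool call to move; the robot and the scene stay as the last step left them, time stands still between calls to the robot, and variables do not carry over. Pictures are saved under pics/ and viewed, at most 10 in all, crops included, and the job is handed in when it is done.

Besides the shell and the picture viewer there is one more tool, called after "Emit:" as a command line: name --pt "numbers of a row" for each row, then --argument value for the rest. carry_out: Moves the arm, as the interface text tells. Its arguments: {"type":"object","properties":{"rows":{"type":"array"},"jaw":{"type":"number"},"force":{"type":"number"}},"required":["rows"]}

```bash
ls; mkdir -p pics
python3 - <<'E'
from plant import robot
import cv2,numpy as np
s=robot.read_state();print(s['t'],s['tool_pos'],s['orientation'],s['opening'],robot.grip_depth)
a=robot.read_camera("scene");b=robot.read_camera("top")
cv2.imwrite("pics/s0.png",a[:,:,::-1]);cv2.imwrite("pics/t0.png",b[:,:,::-1])
for n in("scene","top"):
  m=robot.camera_model(n);print(n,m['fx'],m['cx'],m['cy'],np.round(m['R'],3).tolist(),m['t'])
E
```

```text
pics
0.0 [0.24970196 0.54493145 0.21757566] [-6.69807584e-01 -3.06880731e+00  2.79985666e-03] 0.09317896365292368 0.0188
scene 412.13095068189443 275.699224695291 208.10698759574217 [[-0.713, 0.701, 0.001], [0.597, 0.608, -0.523], [-0.367, -0.372, -0.853]] [ 0.40762879 -0.33637575  1.31311436]
top 436.93929425825297 282.43195813255363 205.3700828710309 [[0.026, -0.999, -0.024], [-0.998, -0.024, -0.059], [0.059, 0.026, -0.998]] [0.01155653 0.58104544 1.30770559]
```

View pics/t0.png

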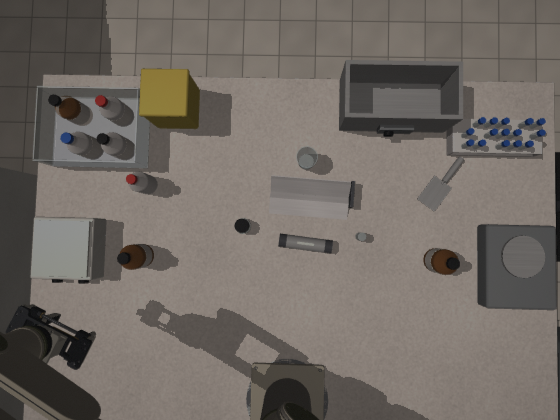

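View pics/s0.png

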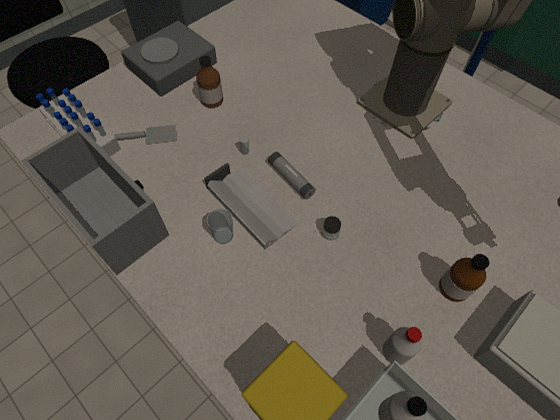

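The top view shows the column at (306,243), nearly parallel to the cradle at (313,196). The stop is on the right at (353,195), the jar at (242,226) and the vial at (361,237). Next I'll fit poses by matching projected outlines.

```bash
cat > h.py <<'E'
from plant import robot
import cv2,numpy as np
from scipy.optimize import minimize
def proj(n,P):
    m=robot.camera_model(n);c=np.asarray(P)@np.array(m['R']).T+m['t']
    return np.c_[m['fx']*c[:,0]/c[:,2]+m['cx'],m['fy']*c[:,1]/c[:,2]+m['cy']]
A=np.linspace(0,2*np.pi,24,endpoint=False)
def cyl(r,h): return np.array([[r*np.cos(a),r*np.sin(a),z] for a in A for z in(0,h)])
COL=np.array([[.02*np.cos(a),y,.02*np.sin(a)] for a in A for y in(-.08,.08)])
sec=[(-.067,0),(-.019,.013),(0,.002),(.036,.038),(.047,.038),(.047,0)]
CRB=np.array([[x,y,z] for x,z in sec for y in(-.12,.12)])
CRS=np.array([[x,y,z] for x in(-.031,.047) for y in(-.13,-.12) for z in(0,.05)])
def place(M,p,z=0):
    c,s=np.cos(p[2]),np.sin(p[2]);return M@np.array([[c,-s,0],[s,c,0],[0,0,1]]).T+[p[0],p[1],z]
def mask(n,parts):
    im=np.zeros((840*2,560*4),np.uint8)
    im=np.zeros((1680,2240),np.uint8)
    for P in parts:
        h=cv2.convexHull(np.round((proj(n,P)+.5)*4).astype(np.int32));cv2.fillConvexPoly(im,h,1)
    return cv2.resize(im.astype(np.float32),(560,420),interpolation=cv2.INTER_AREA)
def sections(M): # cradle solid as convex pieces
    pr=lambda q:np.array([[x,y,z] for x,z in q for y in(-.12,.12)])
    return [pr([(-.067,0),(-.019,.013),(0,.002),(0,0)]),pr([(0,0),(0,.002),(.036,.038),(.047,.038),(.047,0)]),CRS]
def fit(obs,parts,p0,z=0,yaw=True):
    def f(p):
        q=p if yaw else [p[0],p[1],0]
        e=0
        for n,o in obs.items():
            m=mask(n,[place(P,q,z) for P in parts]);e+=1-np.minimum(m,o).sum()/np.maximum(m,o).sum()
        return e
    p0=np.array(p0,float);d=np.array([.02,.02,.1])[:len(p0)]
    S=np.vstack([p0]+[p0+np.eye(len(p0))[i]*d for i in range(len(p0))])
    r=minimize(f,p0,method='Nelder-Mead',options=dict(initial_simplex=S,xatol=1e-4,fatol=1e-4,maxiter=150))
    return np.round(r.x,4),round(r.fun,3)
def ground(n,px,z):
    m=robot.camera_model(n);R=np.array(m['R']);d=R.T@np.array([(px[0]-m['cx'])/m['fx'],(px[1]-m['cy'])/m['fy'],1]);o=-R.T@m['t']
    return o+d*(z-o[2])/d[2]
def look(names,fresh=True,cams=("top","scene")):
    out={}
    for c in cams: robot.read_camera(c)
    for t in names:
        out[t]={}
        for c in cams:
            r=robot.outline_of(c,t)
            if r and r[0]['conf']>.3: out[t][c]=(r[0]['pixels'].astype(np.float32),r[0]['pixel'],round(r[0]['conf'],2))
    return out
E
cat > m0.py <<'E'
from h import *
o=look(["column","cradle","jar","vial","beaker"])
P={"column":([COL],.02,1),"cradle":(sections(0),0,1),"jar":([cyl(.024,.05)],0,0),"vial":([cyl(.013,.055)],0,0),"beaker":([cyl(.032,.085)],0,0)}
for t,(parts,z,yaw) in P.items():
    g=ground("top",o[t]["top"][1],.02)
    print(t,[(c,v[1],v[2],int(v[0].sum())) for c,v in o[t].items()],np.round(g,3))
    for cs in (["top","scene"],["top"],["scene"]):
        cs=[c for c in cs if c in o[t]]
        if cs: print("  ",cs,fit({c:o[t][c][0] for c in cs},parts,[g[0],g[1]]+([0.] if yaw else []),z,yaw))
print(robot.read_state()['t'])
E
python3 m0.py
```

```text
column [('top', [307.1, 238.8], 0.72, 728), ('scene', [291.0, 174.6], 0.72, 833)] [ 0.482 -0.051  0.02 ]
   ['top', 'scene'] (array([ 0.4705, -0.044 , -0.1094]), np.float64(0.162))
   ['top'] (array([ 0.4685, -0.0445, -0.108 ]), np.float64(0.046))
   ['scene'] (array([ 0.4723, -0.0436, -0.1133]), np.float64(0.042))
cradle [('top', [310.8, 198.9], 0.94, 3230), ('scene', [251.7, 203.4], 0.92, 3592)] [ 0.602 -0.059  0.02 ]
   ['top', 'scene'] (array([ 0.6191, -0.0539, -0.0675]), np.float64(0.076))
   ['top'] (array([ 0.6175, -0.0543, -0.0615]), np.float64(0.025))
   ['scene'] (array([ 0.6206, -0.0538, -0.0586]), np.float64(0.032))
jar [('top', [242.5, 227.1], 0.74, 211), ('scene', [333.6, 230.3], 0.72, 378)] [0.512 0.145 0.02 ]
   ['top', 'scene'] (array([0.5172, 0.1448]), np.float64(0.279))
   ['top'] (array([0.5168, 0.1448]), np.float64(0.098))
   ['scene'] (array([0.5205, 0.147 ]), np.float64(0.137))
vial [('top', [361.2, 233.7], 0.44, 79), ('scene', [244.5, 146.0], 0.47, 114)] [ 0.501 -0.213  0.02 ]
   ['top', 'scene'] (array([ 0.4945, -0.2082]), np.float64(0.45))
   ['top'] (array([ 0.4944, -0.2084]), np.float64(0.123))
   ['scene'] (array([ 0.4964, -0.2081]), np.float64(0.323))
beaker [('top', [304.2, 158.1], 0.57, 362), ('scene', [220.3, 222.7], 0.57, 761)] [ 0.726 -0.036  0.02 ]
   ['top', 'scene'] (array([ 0.7233, -0.0409]), np.float64(0.383))
   ['top'] (array([ 0.7211, -0.0396]), np.float64(0.221))
   ['scene'] (array([ 0.7222, -0.045 ]), np.float64(0.151))
0.7
```

```bash
cat > go.py <<'E'
# usage: go.py cx cy z(cradle frame target of TCP) yawdeg_of_tool_y_in_world
import sys
from h import *
from scipy.spatial.transform import Rotation as Ro
C=np.array([.619,-.054]);Y=-.062
c,s=np.cos(Y),np.sin(Y);CR=np.array([[c,-s],[s,c]])
def rel(x,y,z,deg=None):
    st=robot.read_state();R0=Ro.from_rotvec(st['orientation'])
    p=np.r_[C+CR@[x,y],z]
    a=np.radians((deg+90)/2) if deg is not None else None
    R1=Ro.from_rotvec(np.pi*np.array([np.cos(a),np.sin(a),0])) if a is not None else R0
    return np.round(R0.inv().apply(p-st['tool_pos']),4),np.round((R0.inv()*R1).as_rotvec(degrees=True),1)
if __name__=="__main__":
    st=robot.read_state();print('t',st['t'],'cradle-frame tcp',np.round(CR.T@(st['tool_pos'][:2]-C),4),round(st['tool_pos'][2],4),'F',np.round(st['force'],1))
    a=list(map(float,sys.argv[1:]))
    if a: print(rel(*a))
E
# column in cradle frame, staging point 55 mm behind
python3 - <<'E'
from go import *
print(CR.T@(np.array([.4705,-.044])-C))
E
python3 go.py -0.205 0.003 0.12 83.7; python3 go.py -0.205 0.003 0.218 83.7
```

```text
[-0.14883428  0.00077968]
t 0.7 cradle-frame tcp [-0.4054  0.5754] 0.2187 F [-0.7 -0.1 -0.4]
(array([-0.3929, -0.4621,  0.0986]), array([  0. ,   0. , -18.3]))
t 0.7 cradle-frame tcp [-0.4054  0.5754] 0.2187 F [-0.7 -0.1 -0.4]
(array([-0.3929, -0.4621,  0.0006]), array([  0. ,   0. , -18.3]))
```

Emit:
carry_out --pt "-0.02 -0.023 0 0 0 -1" --pt "-0.055 -0.065 0 0 0 -3" --pt "-0.095 -0.11 0 0 0 -5" --pt "-0.135 -0.158 0 0 0 -7" --pt "-0.175 -0.205 0 0 0 -9" --pt "-0.215 -0.252 0 0 0 -11" --pt "-0.255 -0.3 0 0 0 -13" --pt "-0.295 -0.347 0 0 0 -15" --pt "-0.335 -0.394 0 0 0 -17" --pt "-0.37 -0.435 0 0 0 -18.3" --pt "-0.387 -0.455 0 0 0 -18.3" --pt "-0.393 -0.462 0 0 0 -18.3" --jaw 0

```text
t: 2.2
tool_pos: [0.4149, -0.0396, 0.2187]
orientation: [0.177, 3.137, -0.0]
force: [-0.2, 1.0, -0.2]
opening: 0.0931
gripper_force: 0.0
```

```bash
python3 go.py -0.205 0.003 0.012 83.7;python3 - <<'E'
from h import *
i=robot.read_camera("wrist");cv2.imwrite("pics/w1.png",i[:,:,::-1])
E
```

```text
t 2.2 cradle-frame tcp [-0.2046  0.0017] 0.2187 F [-0.2  1.  -0.2]
(array([0.0004, 0.0013, 0.2067]), array([-0. ,  0. , -0.2]))
```

View pics/w1.png

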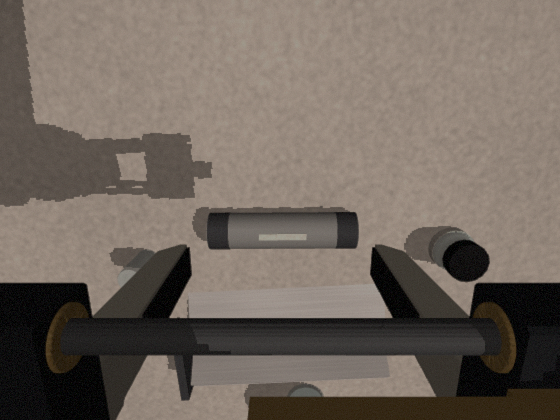

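```bash
cat > wr.py <<'E'
from go import *
def wground(px,z,st):
    m=robot.camera_model("wrist");M=np.array(m['mount']);R=Ro.from_rotvec(st['orientation']).as_matrix()
    o=R@M[:3,3]+st['tool_pos'];d=R@M[:3,:3]@np.array([(px[0]-m['cx'])/m['fx'],(px[1]-m['cy'])/m['fy'],1])
    q=o+d*(z-o[2])/d[2];return np.round(np.r_[q,CR.T@(q[:2]-C)],4)
E
python3 - <<'E'
from wr import *
st=robot.read_state()
for p in((208,231),(357,230),(282,230.5)): print(wground(p,.025,st))
for p in((188,290),(388,288)): print('ramp edge',wground(p,0.0,st))
print('jar',wground((465,260),.05,st))
E
```

```text
[ 0.4609 -0.1235  0.025  -0.1535 -0.0792]
[ 0.478   0.0378  0.025  -0.1464  0.0829]
[ 0.4694 -0.0434  0.025  -0.15    0.0013]
ramp edge [ 0.5425 -0.1675  0.     -0.0693 -0.118 ]
ramp edge [ 0.5674  0.0762  0.     -0.0596  0.1268]
jar [ 0.5141  0.1427  0.05   -0.1169  0.1898]
```

Emit:
carry_out --pt "0 0.001 0.03 0 0 0" --pt "0 0.001 0.08 0 0 0" --pt "0 0.001 0.13 0 0 0" --pt "0 0.001 0.17 0 0 0" --pt "0 0.001 0.193 0 0 0" --pt "0 0.001 0.203 0 0 0" --pt "0 0.001 0.206 0 0 0"

```text
t: 3.12
tool_pos: [0.4149, -0.0366, 0.0127]
orientation: [-0.172, -3.137, -0.0]
force: [-0.2, -0.0, -0.3]
opening: 0.0927
gripper_force: 0.0
```

```bash
python3 go.py -0.125 0.003 0.012 86.4
```

```text
t 3.125 cradle-frame tcp [-0.2048  0.0047] 0.0127 F [-0.2 -0.  -0.3]
(array([-0.0798,  0.0021,  0.0007]), array([ 0. , -0. , -2.7]))
```

Emit:
carry_out --pt "-0.006 0 0 0 0 0" --pt "-0.014 0 0 0 0 0" --pt "-0.021 0 0 0 0 0" --pt "-0.027 0 0 0 0 -0.2" --pt "-0.033 0.001 0 0 0 -0.6" --pt "-0.04 0.001 0 0 0 -1" --pt "-0.047 0.001 0 0 0 -1.4" --pt "-0.054 0.001 0 0 0 -1.8" --pt "-0.061 0.002 0 0 0 -2.2" --pt "-0.067 0.002 0 0 0 -2.5" --pt "-0.073 0.002 0 0 0 -2.7" --pt "-0.079 0.002 0 0 0 -2.7"

```text
t: 4.62
tool_pos: [0.4939, -0.0441, 0.0126]
orientation: [-0.099, -3.14, 0.0]
force: [-0.2, 0.6, 0.4]
opening: 0.0928
gripper_force: 0.1
```

```bash
cat > mc.py <<'E'
from go import *
import sys
z=float(sys.argv[1])
o=look(["column"])["column"]
for c,v in o.items():
    g=ground(c,v[1],z)
    p,e=fit({c:v[0]},[COL],[g[0],g[1],-.07],z)
    print(c,v[2],p,e,'cradle:',np.round(CR.T@(p[:2]-C),4),round(p[2]-Y,3))
E
python3 mc.py .02; python3 go.py -0.06 0.003 0.022 86.4
```

```text
top 0.33 [ 0.4927 -0.1976 -0.0588] 0.881 cradle: [-0.1172 -0.1511] 0.003
scene 0.95 [ 0.529  -0.0503 -0.1097] 0.052 cradle: [-0.0901 -0.0019] -0.048
t 4.825 cradle-frame tcp [-0.1258  0.0022] 0.0126 F [ 1.  -0.9 -0.3]
(array([-0.0658,  0.0009, -0.0094]), array([ 0., -0., -0.]))
```

Emit:
carry_out --pt "-0.006 0 0 0 0 0" --pt "-0.014 0 0 0 0 0" --pt "-0.022 0 0 0 0 0" --pt "-0.029 0 0 0 0 0" --pt "-0.037 0 -0.002 0 0 0" --pt "-0.045 0 -0.0045 0 0 0" --pt "-0.053 0 -0.0065 0 0 0" --pt "-0.06 0 -0.0085 0 0 0" --pt "-0.067 0 -0.01 0 0 0" --pt "-0.074 0 -0.012 0 0 0" --pt "-0.08 0 -0.013 0 0 0" --pt "-0.086 0 -0.013 0 0 0"

```text
t: 6.32
tool_pos: [0.5803, -0.0495, 0.0258]
orientation: [0.099, 3.139, -0.0]
force: [0.6, -0.4, 0.5]
opening: 0.0928
gripper_force: 0.0
```

```bash
python3 mc.py .027; python3 go.py -0.034 0.003 0.025 86.4
```

```text
top 0.35 [ 0.7345 -0.0056 -0.147 ] 0.68 cradle: [0.1123 0.0555] -0.085
scene 0.9 [ 0.6171 -0.056  -0.0565] 0.046 cradle: [-0.0018 -0.0021] 0.005
t 6.525 cradle-frame tcp [-0.0396  0.0021] 0.0255 F [-0.1  0.3  0.9]
(array([-0.0056,  0.0009,  0.0005]), array([-0.,  0., -0.]))
```

Emit:
carry_out --pt "0.002 0 -0.02 0 0 0" --pt "0.005 0 -0.06 0 0 0" --pt "0.005 0.01 -0.09 0 0 0" --pt "-0.005 0.05 -0.1 0 0 0" --pt "-0.02 0.09 -0.1 0 0 0" --pt "-0.034 0.11 -0.1 0 0 0" --pt "-0.037 0.115 -0.1 0 0 0" --pt "-0.037 0.115 -0.1 0 0 0" --jaw 255 --force 20

```text
t: 7.52
tool_pos: [0.6235, 0.0627, 0.1263]
orientation: [0.099, 3.14, -0.0]
force: [-0.6, 0.1, -1.1]
opening: 0.0178
gripper_force: 0.0
```

```bash
python3 go.py -0.003 0.117 0.02 86.4; python3 mc.py .027
python3 - <<'E'
from h import *
print(robot.read_state()['opening'])
i=robot.read_camera("wrist");cv2.imwrite("pics/w2.png",i[:,:,::-1])
E
```

```text
t 7.525 cradle-frame tcp [-0.0028  0.1167] 0.1263 F [-0.6  0.1 -1.1]
(array([0.0003, 0.0003, 0.1063]), array([-0.,  0., -0.]))
top 0.78 [ 0.6138 -0.0745 -0.071 ] 0.394 cradle: [-0.0039 -0.0208] -0.009
scene 0.95 [ 0.6174 -0.0569 -0.0622] 0.057 cradle: [-0.0014 -0.003 ] -0.0
0.0023982345588282952
```

View pics/w2.png

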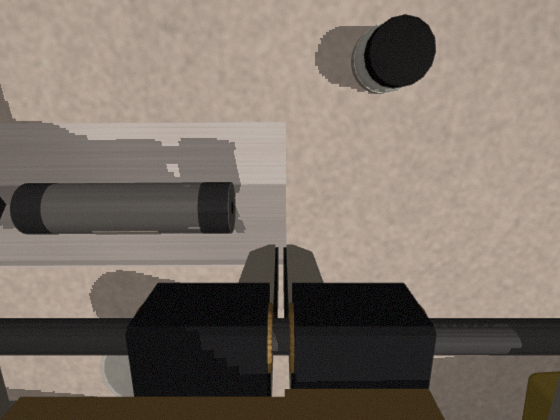

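Run:
```python
from wr import *
st=robot.read_state()
for n,p,z in(("end+",(236,208),.027),("end-",(11,208),.027),("cradle open end ramp foot",(286,123),0.)): print(n,wground(p,z,st))
```

```text
end+ [ 0.6221  0.0278  0.027  -0.002   0.0819]
end- [ 0.6106 -0.1487  0.027  -0.0026 -0.095 ]
cradle open end ramp foot [ 0.561   0.0713  0.     -0.0656  0.1215]
```

The column lies in the V with its +y end near (236,208), 20 mm clear of the shut fingers. I'll lower them at the open end.

Emit:
carry_out --pt "0 0 0.02 0 0 0" --pt "0 0 0.055 0 0 0" --pt "0 0 0.085 0 0 0" --pt "0 0 0.1 0 0 0" --pt "0 0 0.105 0 0 0" --pt "0 0 0.105 0 0 0"

```text
t: 8.52
tool_pos: [0.624, 0.0629, 0.021]
orientation: [0.099, 3.139, -0.0]
force: [0.4, 0.3, 0.7]
opening: 0.0001
gripper_force: 0.0
```

Emit:
carry_out --pt "0 -0.003 0 0 0 0" --pt "0 -0.008 0 0 0 0" --pt "0 -0.013 0 0 0 0" --pt "0 -0.018 0 0 0 0" --pt "0 -0.023 0 0 0 0" --pt "0 -0.028 0 0 0 0" --pt "0 -0.033 0 0 0 0" --pt "0 -0.036 0 0 0 0"

```text
t: 9.52
tool_pos: [0.6214, 0.0269, 0.0207]
orientation: [0.099, 3.14, 0.0]
force: [0.2, 3.1, 0.5]
opening: 0.0004
gripper_force: 1.4
```

```bash
python3 mc.py .027; python3 go.py
```

```text
top 0.77 [ 0.6134 -0.0924 -0.0701] 0.527 cradle: [-0.0032 -0.0387] -0.008
scene 0.71 [ 0.6187 -0.0712 -0.0809] 0.448 cradle: [ 0.0008 -0.0172] -0.019
t 9.725 cradle-frame tcp [-0.0027  0.0807] 0.0206 F [-0.1 -1.3 -0.3]
```

Emit:
carry_out --pt "0 -0.003 0 0 0 0" --pt "0 -0.007 0 0 0 0" --pt "0 -0.011 0 0 0 0" --pt "0 -0.015 0 0 0 0" --pt "0 -0.018 0 0 0 0" --pt "0 -0.02 0 0 0 0" --pt "0 -0.02 0 0 0 0"

```text
t: 10.6
tool_pos: [0.62, 0.0067, 0.0206]
orientation: [-0.1, -3.14, 0.001]
force: [0.8, -0.2, 0.5]
opening: 0.0007
gripper_force: 0.2
```

Emit:
carry_out --pt "0 -0.0005 0 0 0 0" --pt "0 -0.001 0 0 0 0" --pt "0 -0.0015 0 0 0 0"

```text
t: 10.98
tool_pos: [0.62, 0.0057, 0.0206]
orientation: [-0.099, -3.14, -0.0]
force: [0.4, 3.2, -0.0]
opening: 0.0005
gripper_force: 1.3
```

Emit:
carry_out --pt "0 -0.0005 0 0 0 0" --pt "0 -0.001 0 0 0 0" --pt "0 -0.0015 0 0 0 0"

```text
t: 11.35
tool_pos: [0.6199, 0.0041, 0.0206]
orientation: [-0.099, -3.14, -0.0]
force: [1.3, 3.4, -0.5]
opening: 0.0004
gripper_force: 1.3
```

Emit:
carry_out --pt "0 -0.0005 0 0 0 0" --pt "0 -0.001 0 0 0 0"

```text
t: 11.6
tool_pos: [0.6198, 0.0031, 0.0206]
orientation: [-0.099, -3.14, -0.0]
force: [0.4, 2.1, -0.2]
opening: 0.0003
gripper_force: 1.3
```

Emit:
carry_out --pt "0 -0.0005 0 0 0 0" --pt "0 -0.001 0 0 0 0"

```text
t: 11.85
tool_pos: [0.6197, 0.002, 0.0206]
orientation: [-0.099, -3.14, 0.0]
force: [0.7, 2.9, 0.1]
opening: 0.0003
gripper_force: 1.2
```

Emit:
carry_out --pt "0 -0.0005 0 0 0 0" --pt "0 -0.001 0 0 0 0"

```text
t: 12.1
tool_pos: [0.6197, 0.0019, 0.0206]
orientation: [0.099, 3.14, 0.002]
force: [1.1, 7.9, -1.1]
opening: 0.0004
gripper_force: 3.7
```

Emit:
carry_out --pt "0 -0.0005 0 0 0 0" --pt "0 -0.001 0 0 0 0" --pt "0 -0.001 0 0 0 0"

```text
t: 12.48
tool_pos: [0.6197, 0.0018, 0.0207]
orientation: [0.099, 3.14, 0.004]
force: [1.0, 10.0, -0.7]
opening: -0.0001
gripper_force: 5.0
```

```bash
python3 go.py
```

```text
t 12.475 cradle-frame tcp [-0.0027  0.0558] 0.0207 F [ 1.  10.  -0.7]
```

The column is hard against the stop: the tool stopped moving and the force rose to 10 N. Next I'll back off along +y, raise the tool and check.

Emit:
carry_out --pt "0 0.003 0 0 0 0" --pt "0 0.01 0 0 0 0" --pt "0 0.02 -0.005 0 0 0" --pt "0 0.025 -0.03 0 0 0" --pt "0 0.025 -0.08 0 0 0" --pt "0 0.03 -0.13 0 0 0" --pt "0.03 0.06 -0.17 0 0 0" --pt "0.07 0.1 -0.19 0 0 0" --pt "0.12 0.14 -0.2 0 0 0" --pt "0.15 0.16 -0.2 0 0 0" --pt "0.155 0.165 -0.2 0 0 0" --pt "0.155 0.165 -0.2 0 0 0"

```text
t: 13.98
tool_pos: [0.4756, 0.1748, 0.2211]
orientation: [0.098, 3.139, -0.0]
force: [-0.2, 0.0, -0.2]
opening: 0.0006
gripper_force: 0.0
```

```bash
python3 go.py; python3 mc.py .027
python3 - <<'E'
from h import *
a=robot.read_camera("scene")[110:300,150:400];b=robot.read_camera("top")[140:270,200:400]
cv2.imwrite("pics/f.png",np.hstack([cv2.resize(x,(400,304),interpolation=cv2.INTER_CUBIC) for x in(a,b)])[:,:,::-1])
E
```

```text
t 13.975 cradle-frame tcp [-0.1573  0.2195] 0.2211 F [-0.2  0.  -0.2]
top 0.7 [ 0.6124 -0.094  -0.066 ] 0.051 cradle: [-0.0041 -0.0403] -0.004
scene 0.71 [ 0.6155 -0.093  -0.0475] 0.043 cradle: [-0.0011 -0.0391] 0.014
```

View pics/f.png

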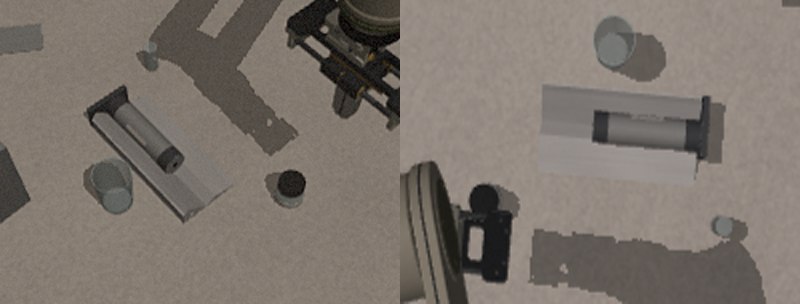

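The picture shows the column in the V with its end band against the dark stop (right panel, about (700,130)). The jar, vial and beaker are upright and in place, and the arm is clear.

```bash
python3 -c "
from plant import robot
print(robot.close_job())"
```

```text
the job is handed in; nothing more can be done
None
```

The column was rolled up the ramp into the V and pushed until its end rested against the stop; the last camera fit puts its middle at y = -40 mm as specified. The vial, jar and beaker look undisturbed in the last picture, the arm finished clear of everything, and the job was handed in at about 14 s.

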